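# Fit the hook clamp through the slotted cover and lock it

### The job

Fit the L-shaped steel hook clamp into the clamp box of the test stand: feed its foot toe-first through the slot in the cover, then right it inside so that it stands upright on the box floor with its foot pointing under the front part of the cover, lowering it gently and not dropping it. Then slide the keeper plate fully home towards the post so that the clamp is locked in, and let go. Leave the jar, the valve body and the black cylinder where they stand.

Things in the scene. Friction and masses are not known exactly. Their poses are not given: they have to be found in the camera images.
- hook_clamp: Loose L-shaped bare steel part, 0.2 to 0.33 kg, first standing on the bench: an upright post 12 (x) x 20 (y) x 130 mm (z) and a foot 24 mm wide, 8 mm thick. Origin: on the post's axis, at the underside of the foot. Own z points up along the post; the foot points along own -x. Grip the post near its top, across 20 mm (y) or 12 mm (x).
- toe (a point): Rounded tip of the hook clamp's foot: (-54, 0, 4) mm in the hook clamp's frame, so the foot is far longer than the slot and goes in only tilted, toe down by some 25 to 45 degrees.
- clamp_box: Fixed hollow metal box 220 (x) x 120 (y) x 60 mm (z), its windowed side facing the robot (own -x). Origin: centre of its underside, on the bench. Floor top at z = 6 mm; steel cover from z = 56 to 60 mm; walls 6 mm. Fitted, the hook clamp's axes are parallel to the box's, its post standing in the slot, its foot under the cover towards own -x.
- slot (a point): Centre of the only slot in the cover, 34 mm (x) x 32 mm (y), at the cover's top face: (-25, 0, 60) mm in the clamp box's frame (slot from x = -42 to -8 mm, y = -16 to +16 mm).
- keeper (a joint): Slide of the keeper, a dark plate 75 x 52 x 5 mm on the cover behind the slot, between guides 8 mm high. 0 = back, 0.030 m = home (end stop); it moves to the box's own -x, friction 1.5 N. Front edge at box x = 2 mm minus the joint value: home, it is 14 mm from the slot's front edge, close behind a post standing at that edge. It pushes the post forward before it.
- keeper_knob (a point): Centre of the top of the keeper's upright round knob, 18 mm in diameter, 34 mm high on the plate; top 99 mm above the bench, at box x = 65 mm minus the joint value, y = 0. Moves with the keeper.
- jar: Bystander: brown jar with black lid, 46 mm diameter, 71 mm high, loose. Origin: centre of underside.
- valve_body: Bystander: black valve body lying down, 40 x 90 x 52 mm, loose. Origin: centre of underside.
- cylinder: Bystander: black upright cylinder, 44 mm diameter, 91 mm high, loose. Origin: centre of underside.
There are look-alikes about, which are no part of the job. What is shaped like the hook_clamp but green or purple is not meant.

How it is judged:
On the way, in this order (a step that is already met when the one before it is completed fails the run):
1. the hook clamp, tilted, has its toe through the slot and under the cover (angle between hook_clamp's own z axis and vertical above 0.2 rad and x of toe in the frame of clamp_box between -0.105 and 0 m and y of toe in the frame of clamp_box between -0.03 and 0.03 m and z of toe in the frame of clamp_box between 0.004 and 0.053 m).
2. the hook clamp stands upright on the box floor, post in the slot, foot under the front cover, keeper not yet home (y of hook_clamp in the frame of clamp_box between -0.012 and 0.012 m and z of hook_clamp in the frame of clamp_box between 0.003 and 0.009 m and angle between hook_clamp's own z axis and vertical below 0.08 rad and angle between the x axis of hook_clamp and the x axis of clamp_box, either way round below 0.25 rad and x of hook_clamp in the frame of clamp_box between -0.04 and -0.01 m and value of joint keeper below 0.025 m), for 0.2 s.
At the end, for the whole second after the job is handed in: The hook clamp stands at rest on the box floor (origin 3-9 mm up), upright within 0.08 rad, square with the box within 0.25 rad; post in the front of the slot (box x -40 to -29 mm, y within 12 mm), toe under the front cover (box x -97 to -79 mm); keeper joint over 27.5 of 30 mm (y of hook_clamp in the frame of clamp_box between -0.012 and 0.012 m and z of hook_clamp in the frame of clamp_box between 0.003 and 0.009 m and angle between hook_clamp's own z axis and vertical below 0.08 rad and angle between the x axis of hook_clamp and the x axis of clamp_box, either way round below 0.25 rad and x of hook_clamp in the frame of clamp_box between -0.04 and -0.029 m and x of toe in the frame of clamp_box between -0.097 and -0.079 m and value of joint keeper above 0.0275 m and linear speed of hook_clamp below 0.02 m/s); the robot touches nothing.
It fails at once if the hook clamp is dropped into the box (faster than 0.6 m/s inside it) (linear speed of hook_clamp above 0.6 m/s and x of toe in the frame of clamp_box between -0.105 and 0 m and y of toe in the frame of clamp_box between -0.05 and 0.05 m and z of toe in the frame of clamp_box between 0 and 0.053 m).
It fails at once if a bystander (jar, valve body, cylinder) is moved more than 20 mm (distance of any of jar, valve_body, cylinder from where it was at the start of the episode above 0.02 m).
It also fails if it takes over 61 s, if anything falls off the work surface, if the arm or the gripper's body presses on something with over 40 N, if the wrist force passes 120 N, or if a joint passes its speed limit or range.

### The arm

A 6-joint arm with a two-finger parallel gripper is mounted at the origin on a cart in front of the work surface, level with it; the furniture and walls round the work are solid. World frame = base frame: x ahead of the robot, y to its left, z up, the work surface at z = 0. Lengths are in m, angles in rad, forces in N, time in s.
With the tool pointing down it reaches from about 0.275 to 0.775 m from the base axis. Payload 14.6 kg.
Tool frame: the origin (TCP) lies midway between the tips of the shut fingers; the grasp point (between the pads) lies ctrl.tcp_to_grasp behind it (ctrl.tcp_to_grasp is the distance from the TCP to the grasp point, in m); z points along the fingers, y is the direction in which the jaws open and shut (so a half turn about z gives the same grasp; the last joint's range is limited). The gripper opens to 85 mm and grips with 20 to 120 N. Pads are 22 mm wide; open, the fingers measure 114 mm over their backs; the gripper's body (76 mm by 85 mm) begins 54 mm behind the grasp point. The pads swing forward as they close: fully open they stand 13 mm farther back than shut.
Start: joints at [-1.411, 0.263, -0.048, 1.259, 0, 1.415], TCP at [0.163, -0.499, 0.231] pointing down, gripper open.
Joint ranges: [-2.65, 2.65], [-0.89, 1.7], [-1.18, 1.37], [-2.13, 2.11], [-1.35, 1.29], [-3.14, 3.14]. Speed limits (rad/s): [1.89, 1.89, 2.57, 2.79, 3.14, 3.14].

### API

Orientations are given as a rotation vector (axis times angle).
In Python, from rig import ctrl gives the robot as it stands.
- The arm moves only by the tool step_arm, never from a script. Its argument "deltas" is a list of rows, each a list of 4 numbers: the shift along the tool's x, y, z in cm, then the turn about the tool's z in degrees. In form: [[tx, ty, tz, spin], ...]. A call has 1 to 5 rows; each row shifts and turns the commanded pose from where the row before left it, along the tool's axes as they then stand; what a row does not reach is not made up. A row lasts 1/8 s, in which the tool goes at most 62.5 mm and 10.7 degrees, less where a joint would pass 70% of its speed; a pose out of reach is approached as far as the arm can. A call with a gripper value outside its range is refused whole. "jaw" is the closure, from 0 (fully open) to 1 (shut), set as the call begins (left out, the last holds). The fingers move at their own pace and stop on an object; the grip force is fixed at half the most. Time passes only in rows, so rows that do not move let the fingers close. It gives the time, the measured TCP pose, the force and the opening at its end, in the units of the state.
- ctrl.sense(): the state, without advancing time (a new reading comes with each control period).
- ctrl.snapshot(name): name is "scene" or "side" or "wrist"; returns (picture, depth): 384x512x3 uint8, red, green, blue; 384x512 float32, m along the optical axis (not along the pixel's ray), 0 where there is no reading.
- ctrl.calibration(name): a dict with "fx", "fy", "cx", "cy" (pixels), "eye" and "orientation" of the camera in the world. Camera axes: x right, y down, z forward; pixel columns grow to the right and rows downward; lengths in m; the calibration is good to about 2 mm. A picture is of the moment at which its call begins: read the wrist's pose just before it. calibration takes no time and is no camera call; for the wrist camera it gives the pose at the moment of the call.
- ctrl.job_done(): hands the job in, once; it reports no verdict.
The state is a dict: "clock": time; "joint_pos": joint angles; "joint_vel": joint speeds; "joint_efforts": joint torques, N m; "position": TCP position; "tool_rot": TCP orientation; "contact_force": force on the tool from outside, world axes, zero at the start; "torque": the same for the moment, N m; "width": finger opening in m.
Only numpy, scipy, OpenCV 4.12 (cv2) and the standard library are available. Lean on these libraries where they do the work, as an engineer would, in place of code of your own. Each camera call takes 0.05 s, during which the arm holds its last target. There are 200 camera calls.

## Working session

There is one attempt and no reset: what is moved stays moved. The work goes in short steps, Python scripts to look and compute and a tool call to move; the robot and the scene stay as the last step left them, time stands still between calls to the robot, and variables do not carry over. Pictures are saved under pics/ and viewed, about 8 in all and at most 12, crops included, and the job is handed in when it is done.

Besides the shell and the picture viewer there is one more tool, called after "Emit:" by a JSON object that holds its "name" and its "arguments". step_arm: Moves the arm, as the interface text tells. Its arguments: {"type":"object","properties":{"deltas":{"type":"array","items":{"type":"array","items":{"type":"number"}}},"jaw":{"type":"number"}},"required":["deltas"]}

```bash
mkdir -p pics; ls; python3 - <<'E'
from rig import ctrl
import cv2,numpy as np
s=ctrl.sense();print(s, ctrl.tcp_to_grasp)
for n in("scene","side"):
    p,d=ctrl.snapshot(n);cv2.imwrite(f"pics/{n}0.png",p[:,:,::-1]);np.save(f"pics/{n}0.npy",d);print(n,ctrl.calibration(n))
E
```

```text
pics
{'clock': 0.0, 'joint_pos': array([-1.41132083e+00,  2.63537855e-01, -4.89364167e-02,  1.25938947e+00,
        1.99522117e-05,  1.41549142e+00]), 'joint_vel': array([ 0.00018275, -0.00129923, -0.00047598, -0.0021689 , -0.00100962,
        0.00093751]), 'joint_efforts': array([-5.20746908e-03, -6.37611437e+01,  3.84565723e+01,  1.36589861e-02,
       -4.25687285e-04,  6.47878210e-06]), 'position': array([ 0.16249894, -0.49893614,  0.23081754]), 'tool_rot': array([-3.10170740e+00, -4.92249682e-01, -2.78349414e-05]), 'contact_force': array([-0.05321541,  0.66425322, -0.9881424 ]), 'torque': array([-0.0201565 ,  0.01721081,  0.00332318]), 'width': 0.08559428156606735} 0.0187
scene {'fx': 492.3208778804521, 'fy': 492.3208778804521, 'cx': 252.67771612145893, 'cy': 184.29595207052162, 'eye': array([-0.63658534,  0.78474879,  1.136869  ]), 'orientation': array([-1.18725124,  2.17129421, -1.06952944])}
side {'fx': 437.2783804652404, 'fy': 437.2783804652404, 'cx': 248.58061598446113, 'cy': 185.53669235690097, 'eye': array([-0.19558438,  1.28389187,  0.73673951]), 'orientation': array([-0.62454624,  2.34619355, -1.48640312])}
```

View pics/scene0.png

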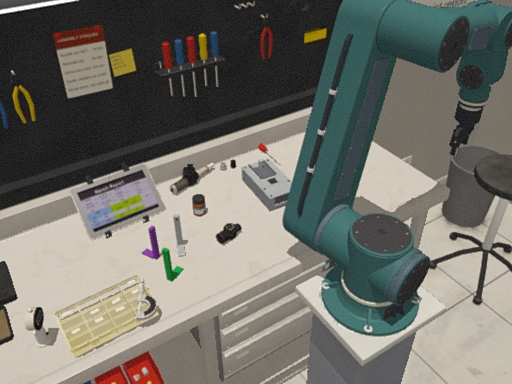

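View pics/side0.png

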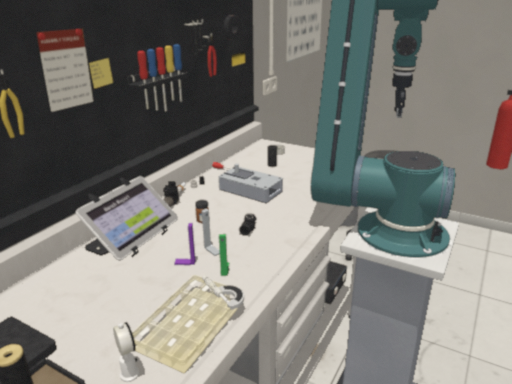

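Scene view: the steel hook is at about (179,232), between purple (154,240) and green (168,265). The box is at (267,183), the jar at (198,205) and the valve at (229,233). In the side view the cylinder is at (272,156). Next I'll crop in on these and measure.

```bash
cat > h.py <<'E'
import numpy as np,cv2
from scipy.spatial.transform import Rotation as R
from rig import ctrl
def cloud(d,c):
    v,u=np.mgrid[:d.shape[0],:d.shape[1]]
    P=np.stack([(u-c['cx'])/c['fx']*d,(v-c['cy'])/c['fy']*d,d],-1)
    return P@R.from_rotvec(c['orientation']).as_matrix().T+c['eye']
def proj(p,c):
    q=(np.atleast_2d(p)-c['eye'])@R.from_rotvec(c['orientation']).as_matrix()
    return q[:,:2]/q[:,2:]*[c['fx'],c['fy']]+[c['cx'],c['cy']]
E
python3 - <<'E'
from h import *
out=[]
for n,(u0,u1,v0,v1) in dict(scene=(140,300,145,285),side=(165,305,135,285)).items():
    im=cv2.imread(f"pics/{n}0.png");c=ctrl.calibration(n);P=cloud(np.load(f"pics/{n}0.npy"),c)
    cr=cv2.resize(im[v0:v1,u0:u1],None,fx=2.8,fy=2.8,interpolation=cv2.INTER_CUBIC)[:400];out.append(cr[:390,:390])
    Q=P[v0:v1,u0:u1].reshape(-1,3)
    # occupancy clusters above bench
    m=(Q[:,2]>.012)&(Q[:,2]<.2)&(Q[:,0]>.2)&(Q[:,0]<.9);q=Q[m]
    g=np.zeros((250,450),np.uint8);ij=((q[:,:2]-[.2,-.7])/[.004,.004]).astype(int);ok=(ij[:,0]<250)&(ij[:,1]>=0)&(ij[:,1]<450);q=q[ok];ij=ij[ok];g[ij[:,0],ij[:,1]]=1
    k,l,st,_=cv2.connectedComponentsWithStats(cv2.morphologyEx(g,cv2.MORPH_CLOSE,np.ones((3,3))))
    lab=l[ij[:,0],ij[:,1]]
    for i in range(1,k):
        s=q[lab==i]
        if len(s)>15: 
            r=cv2.minAreaRect(s[:,:2].astype(np.float32)*1000)
            print(n,len(s),s.min(0).round(3),s.max(0).round(3),'rect',np.round(r[0]),np.round(r[1]),round(r[2],1),proj(s.mean(0),c).round())
cv2.imwrite("pics/crop.png",np.hstack(out))
E
```

```text
scene 338 [0.2   0.11  0.012] [0.27  0.133 0.2  ] rect [235. 121.] [23. 69.] 88.6 [[291. 224.]]
scene 26 [0.357 0.545 0.045] [0.388 0.561 0.056] rect [371. 551.] [10. 33.] 71.6 [[142. 281.]]
scene 221 [0.362 0.456 0.013] [0.384 0.477 0.133] rect [374. 466.] [23. 15.] 31.8 [[167. 263.]]
scene 283 [0.41  0.174 0.012] [0.46  0.264 0.054] rect [435. 218.] [42. 91.] 5.5 [[229. 231.]]
scene 1459 [ 0.465 -0.103  0.012] [0.698 0.036 0.102] rect [580. -35.] [128. 230.] 85.8 [[266. 181.]]
scene 209 [0.472 0.451 0.012] [0.494 0.474 0.135] rect [483. 462.] [17. 25.] 27.0 [[153. 241.]]
scene 189 [0.476 0.365 0.013] [0.5   0.387 0.133] rect [493. 376.] [20. 26.] 43.1 [[177. 229.]]
scene 246 [0.579 0.225 0.012] [0.633 0.27  0.077] rect [605. 246.] [45. 50.] 53.8 [[198. 204.]]
scene 922 [0.592 0.364 0.053] [0.742 0.459 0.193] rect [657. 387.] [ 81. 171.] 61.5 [[149. 196.]]
scene 21 [ 0.693 -0.163  0.012] [ 0.766 -0.154  0.022] rect [ 729. -159.] [73.  8.] 0.4 [[274. 158.]]
scene 2879 [ 0.738 -0.167  0.012] [0.9   0.343 0.177] rect [821.  88.] [162. 509.] 0.7 [[187. 160.]]
scene 34 [ 0.77  -0.008  0.
[... 923 characters left out ...]
 216.]]
side 192 [ 0.604 -0.322  0.012] [ 0.652 -0.275  0.094] rect [ 627. -296.] [40. 51.] 26.0 [[272. 154.]]
side 29 [ 0.642 -0.467  0.012] [ 0.67  -0.423  0.029] rect [ 658. -445.] [27. 42.] 7.4 [[280. 150.]]
side 27 [ 0.657 -0.498  0.012] [ 0.7   -0.479  0.031] rect [ 678. -489.] [43. 19.] 1.3 [[280. 146.]]
side 279 [0.75  0.173 0.012] [0.807 0.254 0.088] rect [767. 216.] [45. 78.] 35.5 [[171. 193.]]
side 30 [ 0.775 -0.01   0.012] [0.8   0.018 0.033] rect [789.   3.] [17. 29.] 39.6 [[201. 179.]]
side 30 [0.781 0.031 0.013] [0.811 0.055 0.026] rect [798.  42.] [20. 29.] 35.1 [[193. 182.]]
side 2849 [ 0.779 -0.595  0.012] [0.899 0.161 0.2  ] rect [ 851. -215.] [113. 759.] 2.3 [[200. 153.]]
```

View pics/crop.png

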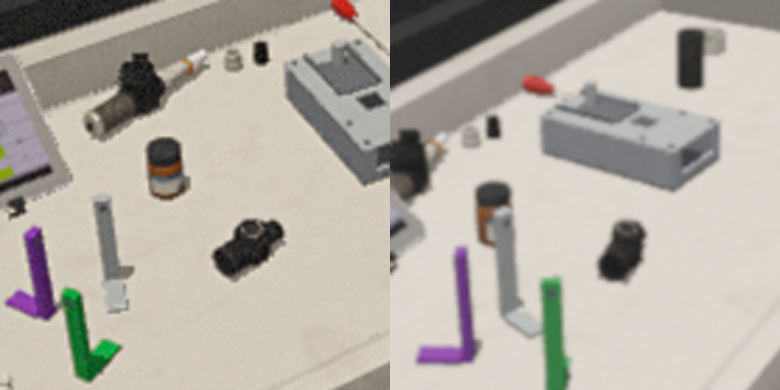

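```bash
python3 - <<'E'
from h import *
for n in("scene","side"):
    im=cv2.imread(f"pics/{n}0.png");c=ctrl.calibration(n);P=cloud(np.load(f"pics/{n}0.npy"),c);x,y,z=P[...,0],P[...,1],P[...,2]
    b=(abs(x-.58)<.14)&(abs(y+.035)<.1)
    t=P[b&(z>.053)&(z<.066)];r=cv2.minAreaRect((t[:,:2]*1000).astype(np.float32));print(n,'cover',len(t),r)
    k=P[b&(z>.085)];print('knob',k.mean(0).round(4),k.max(0).round(3),len(k))
    h=(abs(x-.49)<.09)&(abs(y-.376)<.05)
    hp=P[h&(z>.025)&(z<.14)]
    hi=hp[hp[:,2]>.10];lo=hp[hp[:,2]<.06];print('post hi',hi.mean(0).round(4),hi.min(0).round(3),hi.max(0).round(3),'lo',lo.mean(0).round(4))
    # foot: colour/depth, height 3.5..15mm
    m=h&(z>.004)&(z<.016);f=P[m];print('foot n',len(f),f.mean(0).round(4),cv2.minAreaRect((f[:,:2]*1000).astype(np.float32)))
    # foot by colour: bench is warm, steel is neutral
    bl=im.astype(int);neu=(bl[...,2]-bl[...,0]<9)&h&(z<.02)
    v,u=np.nonzero(neu); 
    if len(u): f=P[neu];print('neutral',len(u),f.mean(0).round(4),f.min(0).round(3),f.max(0).round(3))
    # dark slot
    g=im.max(2);s=b&(g<90)&(x<.62)&(x>.5)&(abs(y+.034)<.035);print('slot dark',s.sum(),np.c_[np.nonzero(s)].mean(0)if s.any() else'')
    if s.any():
        v,u=np.nonzero(s);u,v=u.mean(),v.mean();d=R.from_rotvec(c['orientation']).apply([(u-c['cx'])/c['fx'],(v-c['cy'])/c['fy'],1]);print('slotray@60mm',(c['eye']+d*(.058-c['eye'][2])/d[2]).round(4))
E
```

```text
scene cover 999 ((580.3154907226562, -34.880409240722656), (127.51625061035156, 229.41624450683594), 85.09712219238281)
knob [ 0.6431 -0.037   0.0948] [ 0.656 -0.03   0.102] 24
post hi [0.4925 0.3764 0.1181] [0.484 0.365 0.101] [0.5   0.387 0.133] lo [0.4908 0.3768 0.0429]
foot n 124 [0.4745 0.3839 0.0075] ((484.860107421875, 375.9615478515625), (92.91962432861328, 169.21900939941406), 88.0916748046875)
neutral 186 [ 0.4582  0.3826 -0.206 ] [ 0.402  0.368 -0.473] [0.5   0.425 0.019]
slot dark 69 [195.27536232 279.28985507]
slotray@60mm [ 0.4735 -0.0074  0.058 ]
side cover 728 ((583.4536743164062, -33.38581848144531), (127.01052856445312, 226.15078735351562), 85.63336181640625)
knob [ 0.6451 -0.0367  0.093 ] [ 0.656 -0.03   0.099] 21
post hi [0.4947 0.3782 0.1177] [0.489 0.366 0.101] [0.505 0.389 0.132] lo [0.4947 0.3786 0.0429]
foot n 96 [0.4765 0.3843 0.0079] ((492.94854736328125, 400.7417907714844), (82.42359924316406, 76.28201293945312), 57.797203063964844)
neutral 195 [ 0.4554  0.3828 -0.1608] [ 0.4    0.344 -0.482] [0.579 0.421 0.02 ]
slot dark 9 [191.33333333 269.77777778]
slotray@60mm [0.4567 0.0421 0.058 ]
```

Emit:
{"name": "step_arm", "arguments": {"deltas": [[3,-3.7,-0.2,0],[3,-3.7,-0.2,0],[3,-3.7,-0.2,0],[3,-3.7,-0.2,0],[3,-3.7,-0.2,0]]}}

```text
clock: 0.72
position: [0.2481, -0.2753, 0.2412]
tool_rot: [-3.103, -0.492, -0.0]
contact_force: [1.0, -0.8, 0.1]
width: 0.0855
```

Emit:
{"name": "step_arm", "arguments": {"deltas": [[2.7,-3.7,-0.2,0],[2.7,-3.7,-0.2,0],[2.7,-3.7,-0.2,0],[2.7,-3.7,-0.2,0],[2.7,-3.7,-0.2,0]]}}

```text
clock: 1.35
position: [0.319, -0.0577, 0.2513]
tool_rot: [3.103, 0.492, 0.0]
contact_force: [0.9, -1.1, 0.2]
width: 0.0855
```

Emit:
{"name": "step_arm", "arguments": {"deltas": [[2.7,-3.7,0,0],[2.7,-3.7,0,0],[2.7,-3.7,0,0],[2.7,-3.7,0,0],[2.7,-3.7,0,0]]}}

```text
clock: 1.98
position: [0.3902, 0.1602, 0.2512]
tool_rot: [3.103, 0.493, -0.0]
contact_force: [0.3, -0.2, -0.4]
width: 0.085
```

Emit:
{"name": "step_arm", "arguments": {"deltas": [[2.7,-3.7,0,0],[2.7,-3.7,0,0],[2.7,-3.7,0,0],[2.7,-3.7,0,0],[0.0,-1,0,0]]}}

```text
clock: 2.6
position: [0.4607, 0.2924, 0.252]
tool_rot: [-3.041, -0.609, 0.015]
contact_force: [-0.6, -1.7, 0.6]
width: 0.0855
```

```bash
python3 - <<'E'
from h import *
s=ctrl.sense();print(s['position'],s['joint_pos'].round(2));c=ctrl.calibration("wrist");print(c)
p,d=ctrl.snapshot("wrist");cv2.imwrite("pics/w1.png",p[:,:,::-1]);np.save("pics/w1.npy",d)
P=cloud(d,c);z=P[...,2];h=(abs(P[...,0]-.49)<.09)&(abs(P[...,1]-.376)<.06)&(d>0)
for a,b in((.12,.14),(.005,.0115)):
    m=h&(z>a)&(z<b);f=P[m]
    if len(f)>10:print(a,len(f),f.mean(0).round(4),cv2.minAreaRect((f[:,:2]*1000).astype(np.float32)))
E
```

```text
[0.46069479 0.29244437 0.2519562 ] [0.39 0.29 0.05 1.33 0.04 3.14]
{'fx': 320.630717098446, 'fy': 320.630717098446, 'cx': 261.3324695511629, 'cy': 191.76130502326802, 'eye': array([0.52917487, 0.31378298, 0.39429904]), 'orientation': array([ 2.4292265 , -1.60873318, -0.28140831])}
0.12 436 [0.4987 0.3726 0.1289] ((498.2019348144531, 373.1876525878906), (20.123815536499023, 12.321492195129395), 69.90857696533203)
0.005 722 [0.4541 0.391  0.0077] ((448.3468017578125, 395.1757507324219), (29.703075408935547, 122.45520782470703), 60.250457763671875)
```

View pics/w1.png

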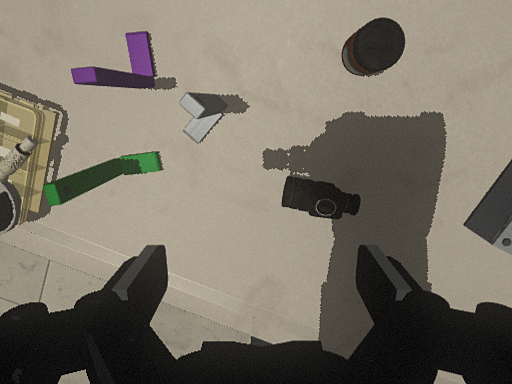

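The post top is centred at (192,101) px, which gives (0.498, 0.373) with a 20x12 mm rectangle, so it matches. Hook yaw is -20°. Joint 6 sits at its limit, so I'll take the half-turn the other way.

Emit:
{"name": "step_arm", "arguments": {"deltas": [[0,0,0,-10.5],[0,0,0,-10.5],[0,0,0,-10.5],[0,0,0,-10.5],[0,0,0,-10.5]]}}

```text
clock: 3.28
position: [0.4593, 0.2906, 0.2531]
tool_rot: [-2.454, -1.896, -0.016]
contact_force: [0.6, 0.4, 0.0]
width: 0.0851
```

Emit:
{"name": "step_arm", "arguments": {"deltas": [[0,0,0,-10.5],[0,0,0,-10.5],[0,0,0,-10.5],[0,0,0,-10.5],[0,0,0,-10.5]]}}

```text
clock: 3.9
position: [0.4593, 0.2906, 0.2531]
tool_rot: [-1.366, -2.794, -0.042]
contact_force: [0.9, 0.3, 0.6]
width: 0.0854
```

Emit:
{"name": "step_arm", "arguments": {"deltas": [[0,0,0,-10.5],[0,0,0,-10.5],[0,0,0,-10.5],[0,0,0,0]]}}

```text
clock: 4.4
position: [0.4595, 0.2908, 0.2531]
tool_rot: [-0.569, -3.066, -0.053]
contact_force: [-0.6, -0.1, -0.6]
width: 0.0853
```

```bash
cat >> h.py <<'E'
def rel(target):
    s=ctrl.sense();M=R.from_rotvec(s['tool_rot']).as_matrix()
    print('t',round(s['clock'],2),'pos',s['position'].round(4),'yawx',np.degrees(np.arctan2(M[1,0],M[0,0])).round(2),'tilt',M[:,2].round(4),'q',s['joint_pos'].round(2),'F',s['contact_force'].round(1),'w',s['width'].round(4),'TOOLDELTA cm',(M.T@(np.array(target)-s['position'])*100).round(2))
E
python3 -c "
from h import *
rel([.498,.373,.25])"
```

```text
Traceback (most recent call last):
  File "h.py", line 13, in rel
    print('t',round(s['clock'],2),'pos',s['position'].round(4),'yawx',np.degrees(np.arctan2(M[1,0],M[0,0])).round(2),'tilt',M[:,2].round(4),'q',s['joint_pos'].round(2),'F',s['contact_force'].round(1),'w',s['width'].round(4),'TOOLDELTA cm',(M.T@(np.array(target)-s['position'])*100).round(2))
                                                                                                                                                                                                            ^^^^^^^^^^^^^^^^
AttributeError: 'float' object has no attribute 'round'
```

```bash
sed -i "s/s\['width'\].round(4)/round(float(s['width']),4)/" h.py
python3 -c "
from h import *
rel([.498,.373,.25])"
```

```text
t 4.4 pos [0.4595 0.2908 0.2531] yawx 159.01 tilt [-0.0163  0.0378 -0.9992] q [0.39 0.29 0.05 1.33 0.04 0.76] F [-0.6 -0.1 -0.6] w 0.0853 TOOLDELTA cm [-0.66  9.04  0.56]
```

Emit:
{"name": "step_arm", "arguments": {"deltas": [[0,3,0,-1],[-0.2,3,0,0],[-0.3,3,1,0],[0,0,1,0]]}}

```text
clock: 4.9
position: [0.4958, 0.3757, 0.2346]
tool_rot: [-0.545, -3.07, -0.053]
contact_force: [-0.3, -0.6, 0.3]
width: 0.0855
```

```bash
python3 -c "
from h import *
rel([.4985,.373,.098])"
```

```text
t 4.9 pos [0.4958 0.3757 0.2346] yawx 159.89 tilt [-0.0166  0.0378 -0.9991] q [0.5  0.43 0.21 1.35 0.04 0.85] F [-0.3 -0.6  0.3] w 0.0855 TOOLDELTA cm [-0.74 -0.57 13.63]
```

Emit:
{"name": "step_arm", "arguments": {"deltas": [[-0.7,-0.6,2.6,0],[0,0,3,0],[0,0,3,0],[0,0,3,0],[0,0,2,0]]}}

```text
clock: 5.52
position: [0.4968, 0.3707, 0.098]
tool_rot: [-0.546, -3.069, -0.052]
contact_force: [-1.1, 0.1, 0.1]
width: 0.0855
```

Emit:
{"name": "step_arm", "arguments": {"deltas": [[0,0,0,0],[0,0,0,0],[0,0,0,0],[0,0,0,0],[0,0,0,0]], "jaw": 1}}

```text
clock: 6.15
position: [0.4983, 0.3719, 0.1002]
tool_rot: [-0.54, -3.073, -0.054]
contact_force: [-0.5, -3.2, 6.8]
width: 0.0187
```

Emit:
{"name": "step_arm", "arguments": {"deltas": [[0,0,0,0],[0,0,-3,0],[0,0,-5,0],[0,0,-5,0]]}}

```text
clock: 6.65
position: [0.4998, 0.3668, 0.2307]
tool_rot: [-0.54, -3.071, -0.054]
contact_force: [1.2, 0.2, -1.7]
width: 0.0189
```

```bash
python3 - <<'E'
from h import *
rel([.4985,.373,.098])
out=[]
for n,(u0,v0) in dict(scene=(110,150),side=(150,130)).items():
    p,d=ctrl.snapshot(n);out.append(cv2.resize(p[v0:v0+130,u0:u0+130,::-1],(390,390),interpolation=cv2.INTER_CUBIC))
cv2.imwrite("pics/lift.png",np.hstack(out))
E
```

```text
t 6.65 pos [0.4998 0.3668 0.2307] yawx 160.09 tilt [-0.0165  0.0378 -0.9991] q [0.48 0.43 0.2  1.34 0.04 0.83] F [ 1.2  0.2 -1.7] w 0.0189 TOOLDELTA cm [-0.05  0.14 13.29]
```

View pics/lift.png

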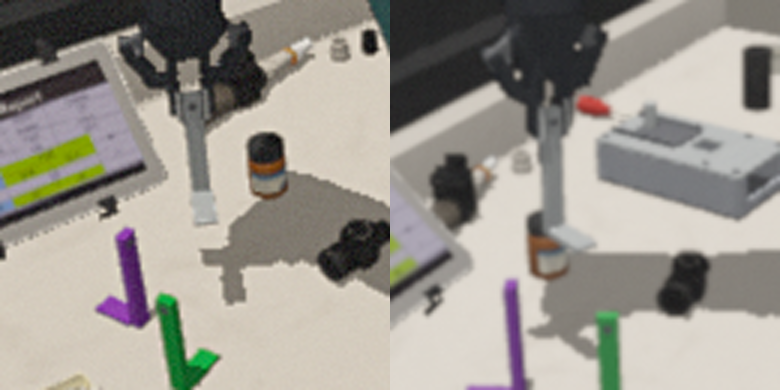

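Emit:
{"name": "step_arm", "arguments": {"deltas": [[-2.1,-3.7,0,0],[-2.1,-3.7,0,0],[-2.1,-3.7,0,0],[-2.1,-3.7,0,0],[-2.1,-3.7,0,0]]}}

```text
clock: 7.38
position: [0.5354, 0.1561, 0.22]
tool_rot: [-0.54, -3.071, -0.054]
contact_force: [1.0, 0.2, -2.4]
width: 0.0187
```

Emit:
{"name": "step_arm", "arguments": {"deltas": [[-2.1,-3.7,0,0],[0,0,0,-10.5],[0,0,0,-10.5],[0,0,0,-10.5],[0,0,0,-10.5]]}}

```text
clock: 8.0
position: [0.5425, 0.1156, 0.2182]
tool_rot: [0.608, -3.072, -0.063]
contact_force: [-0.1, -0.0, -2.1]
width: 0.019
```

Emit:
{"name": "step_arm", "arguments": {"deltas": [[0,0,0,-10.5],[0,0,0,-10.5],[0,0,0,-10.5],[0,0,0,-10.5],[0,0,0,-10.5]]}}

```text
clock: 8.62
position: [0.5425, 0.1156, 0.2182]
tool_rot: [-1.904, 2.486, 0.063]
contact_force: [-0.1, 0.4, -2.8]
width: 0.0193
```

Emit:
{"name": "step_arm", "arguments": {"deltas": [[0,0,0,-10.5],[0,0,0,0]]}}

```text
clock: 8.88
position: [0.5425, 0.1156, 0.2184]
tool_rot: [-2.113, 2.306, 0.062]
contact_force: [-0.3, -0.5, -3.0]
width: 0.0187
```

```bash
python3 -c "
from h import *
rel([.543,.104,.136])"
```

```text
t 8.88 pos [0.5425 0.1156 0.2184] yawx -95.02 tilt [-0.0169  0.038  -0.9991] q [ 0.04  0.33  0.01  1.27  0.04 -1.44] F [-0.3 -0.5 -3. ] w 0.0187 TOOLDELTA cm [ 1.45 -0.32  8.18]
```

Emit:
{"name": "step_arm", "arguments": {"deltas": [[0.4,0,3,0],[0.5,0,3,0],[0.5,0,2.2,0],[1,0,0,0],[1,0,0,0]]}}

```text
clock: 9.5
position: [0.5388, 0.0842, 0.1364]
tool_rot: [-2.112, 2.306, 0.06]
contact_force: [0.1, -0.1, -1.2]
width: 0.019
```

Emit:
{"name": "step_arm", "arguments": {"deltas": [[1.2,0,0,0],[1.2,0,0,0],[1.2,0,0,0]]}}

```text
clock: 9.88
position: [0.5359, 0.0488, 0.1353]
tool_rot: [-2.112, 2.303, 0.061]
contact_force: [0.1, 5.4, 2.3]
width: 0.0188
```

```bash
python3 - <<'E'
from h import *
rel([.543,.002,.136])
out=[]
for n,(u0,v0) in dict(scene=(170,100),side=(165,100)).items():
    p,d=ctrl.snapshot(n);out.append(cv2.resize(p[v0:v0+130,u0:u0+130,::-1],(390,390),interpolation=cv2.INTER_CUBIC))
cv2.imwrite("pics/tilt1.png",np.hstack(out))
E
```

```text
t 9.88 pos [0.5359 0.0488 0.1353] yawx -94.97 tilt [-0.0143  0.0398 -0.9991] q [-0.08  0.34 -0.2   1.05  0.04 -1.57] F [0.1 5.4 2.3] w 0.0188 TOOLDELTA cm [ 4.6  -1.1  -0.26]
```

View pics/tilt1.png

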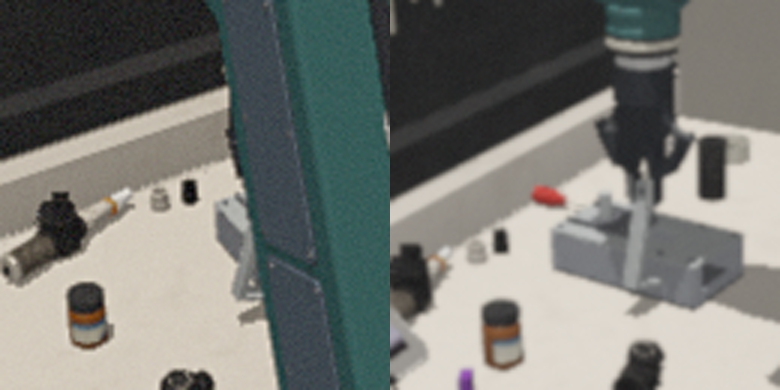

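The tilting works: the hook pivots in the grip against the side wall at about 5 N. I'll carry on to the full tilt, then back off.

Emit:
{"name": "step_arm", "arguments": {"deltas": [[1.2,0,0,0],[1.2,0,0,0],[1.2,0,0,0],[1.2,0,0,0],[0,0,0,0]]}}

```text
clock: 10.6
position: [0.5312, 0.001, 0.1328]
tool_rot: [-2.113, 2.305, 0.062]
contact_force: [-0.4, 3.9, -2.4]
width: 0.0189
```

Emit:
{"name": "step_arm", "arguments": {"deltas": [[-2,0,0,0],[-4,0,0,0],[-4,0,-3,0],[0,0,-5,0],[0,0,-3,0]]}}

```text
clock: 11.22
position: [0.542, 0.0971, 0.2486]
tool_rot: [-2.115, 2.303, 0.057]
contact_force: [-0.3, -0.6, -2.6]
width: 0.019
```

```bash
python3 - <<'E'
from h import *
rel([.543,.1,.25])
s=ctrl.sense();g=s['position']
for n in("side","wrist"):
    c=ctrl.calibration(n);p,d=ctrl.snapshot(n);P=cloud(d,c)
    # hook section plane ~ x=const ; points near grip x, below fingers
    m=(d>0)&(abs(P[...,0]-g[0])<.03)&(abs(P[...,1]-g[1])<.14)&(P[...,2]<g[2]-.005)&(P[...,2]>.03)
    q=P[m];print(n,len(q))
    if len(q)>20:
        for z0 in np.arange(.03,g[2],.01):
            w=q[(q[:,2]>=z0)&(q[:,2]<z0+.01)]
            if len(w)>3:print(round(z0,3),len(w),'y',np.percentile(w[:,1]-g[1],[2,50,98]).round(4),'x',(np.median(w[:,0])-g[0]).round(4))
    cv2.imwrite(f"pics/t2{n}.png",p[:,:,::-1])
E
```

```text
t 11.22 pos [0.542  0.0971 0.2486] yawx -94.89 tilt [-0.0141  0.0366 -0.9992] q [ 0.01  0.31  0.07  1.34  0.04 -1.48] F [-0.3 -0.6 -2.6] w 0.019 TOOLDELTA cm [-0.3  -0.07 -0.13]
side 405
0.03 39 y [-0.0778 -0.0708 -0.0657] x -0.0011
0.04 27 y [-0.0749 -0.0704 -0.0656] x -0.0
0.05 113 y [-0.1365 -0.0906 -0.0657] x -0.0047
0.06 21 y [-0.1333 -0.0893 -0.0686] x -0.0052
0.14 8 y [0.0278 0.0335 0.039 ] x -0.0073
0.15 13 y [0.035  0.0461 0.0571] x -0.0064
0.16 10 y [0.0529 0.0622 0.0694] x -0.0055
0.17 19 y [0.0597 0.0716 0.0764] x -0.001
0.18 24 y [0.0561 0.0673 0.0736] x 0.0007
0.19 25 y [0.0488 0.0593 0.0682] x 0.0025
0.2 24 y [0.0428 0.0519 0.0591] x 0.0012
0.21 24 y [0.034  0.045  0.0559] x -0.0019
0.22 26 y [0.0269 0.0392 0.0457] x -0.002
0.23 23 y [0.0192 0.03   0.038 ] x -0.004
0.24 9 y [0.0132 0.0259 0.0293] x -0.0023
wrist 5279
0.05 2116 y [-0.1378 -0.1015 -0.0724] x -0.0051
0.06 1885 y [-0.138  -0.1005 -0.0722] x -0.0067
0.14 79 y [0.0226 0.0239 0.0257] x 0.0025
0.15 584 y [0.0241 0.031  0.0382] x 0.0029
0.16 558 y [0.0369 0.0435 0.0491] x 0.0039
0.2 25 y [0.0515 0.0546 0.058 ] x 0.0057
0.23 30 y [0.0305 0.0333 0.0367] x 0.0039
```

Tilt is about 38° and the toe sits 28 mm past the grip, 124 mm below it, as predicted. I'll turn to the box's heading and go above the slot.

Emit:
{"name": "step_arm", "arguments": {"deltas": [[0,0,0,10],[0,0,0,10],[0,0,0,10],[0,0,0,10],[0,0,0,10]]}}

```text
clock: 11.95
position: [0.5413, 0.0965, 0.2451]
tool_rot: [0.936, -2.992, -0.064]
contact_force: [-0.2, -0.0, -2.2]
width: 0.0188
```

Emit:
{"name": "step_arm", "arguments": {"deltas": [[0,0,0,10],[0,0,0,10],[0,0,0,10],[0,0,0,9.7],[0,0,0,0]]}}

```text
clock: 12.58
position: [0.5413, 0.0966, 0.2453]
tool_rot: [-0.125, -3.12, -0.057]
contact_force: [-0.6, 0.4, -2.7]
width: 0.0189
```

Emit:
{"name": "step_arm", "arguments": {"deltas": [[0,-4.2,0,0],[0,-4.2,0,0],[0,-4.2,0,0],[0,0,0,0]]}}

```text
clock: 13.08
position: [0.5311, -0.0311, 0.2409]
tool_rot: [-0.124, -3.12, -0.057]
contact_force: [0.8, 1.6, -2.2]
width: 0.0189
```

```bash
python3 - <<'E'
from h import *
rel([.548,-.0313,.21])
c=ctrl.calibration("wrist");p,d=ctrl.snapshot("wrist");cv2.imwrite("pics/w3.png",p[:,:,::-1]);np.save("pics/w3.npy",d)
P=cloud(d,c);b=(d>0)&(P[...,2]>.05)&(P[...,2]<.064)
t=P[b];print(len(t),cv2.minAreaRect((t[:,:2]*1000).astype(np.float32)))
k=P[(d>0)&(P[...,2]>.092)&(P[...,2]<.108)&(P[...,0]>.6)&(P[...,0]<.7)];print('knob',len(k),np.median(k,0),k.min(0),k.max(0))
E
```

```text
t 13.07 pos [ 0.5311 -0.0311  0.2409] yawx 175.46 tilt [-0.017   0.0374 -0.9992] q [-0.23  0.29  0.01  1.32  0.03 -0.15] F [ 0.8  1.6 -2.2] w 0.0189 TOOLDELTA cm [-1.74  0.01  3.06]
13825 ((581.1900634765625, -34.0482177734375), (231.84275817871094, 562.7597045898438), 5.2391533851623535)
knob 172 [ 0.64817837 -0.04174644  0.09886808] [ 0.61578096 -0.30282021  0.09202054] [ 0.65612031 -0.03219661  0.10032827]
```

View pics/w3.png

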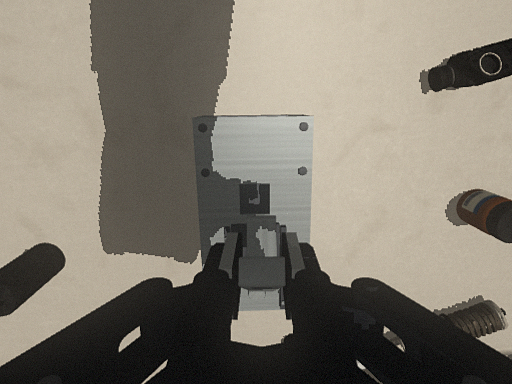

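The wrist view shows the slot as a dark square, about (239–269, 181–213) px, with the keeper behind it at (258,235). I'll cast rays to the cover height.

```bash
python3 - <<'E'
from h import *
c=ctrl.calibration("wrist");im=cv2.imread("pics/w3.png");d=np.load("pics/w3.npy");M=R.from_rotvec(c['orientation'])
def ray(u,v,z):
    r=M.apply([(u-c['cx'])/c['fx'],(v-c['cy'])/c['fy'],1]);return c['eye']+r*(z-c['eye'][2])/r[2]
P=cloud(d,c)
# slot = depth below cover
w=(d>0)&(P[...,2]<.045);w[:165]=0;w[222:]=0;w[:,:225]=0;w[:,285:]=0
k,l,st,ce=cv2.connectedComponentsWithStats(w.astype(np.uint8));i=1+st[1:,4].argmax();print(st[i],ce[i])
x,y,ww,hh=st[i][:4]
for uv in((x,y),(x+ww,y),(x+ww,y+hh),(x,y+hh),(x+ww/2,y+hh/2)):print(uv,ray(uv[0]-.5,uv[1]-.5,.06).round(4))
for row in(130,150):
    on=np.nonzero((P[row,:,2]>.05)&(P[row,:,2]<.066))[0];on=on[(on>150)&(on<360)];print('edges',row,on.min(),on.max(),ray(on.min()-.5,row,.06).round(4),ray(on.max()+.5,row,.06).round(4))
# hook: points
g=ctrl.sense()['position']
for z0 in np.arange(.1,.2,.01):
    q=P[(d>0)&(P[...,2]>=z0)&(P[...,2]<z0+.01)&(abs(P[...,1]-g[1])<.02)&(abs(P[...,0]-g[0])<.1)]
    if len(q)>5:print('hook z',z0.round(2),len(q),(np.median(q,0)-g).round(4),'x',(q[:,0].min()-g[0]).round(4),(q[:,0].max()-g[0]).round(4),'y',q[:,1].min().round(4),q[:,1].max().round(4))
E
```

```text
[239 183  31  31 887] [254.40586246 198.03720406]
(np.int32(239), np.int32(183)) [ 0.5397 -0.0485  0.06  ]
(np.int32(270), np.int32(183)) [ 0.5425 -0.0164  0.06  ]
(np.int32(270), np.int32(214)) [ 0.5766 -0.0189  0.06  ]
(np.int32(239), np.int32(214)) [ 0.5735 -0.0519  0.06  ]
(np.float64(254.5), np.float64(198.5)) [ 0.5578 -0.0339  0.06  ]
edges 130 193 312 [ 0.4824 -0.0886  0.06  ] [0.4923 0.0306 0.06  ]
edges 150 194 312 [ 0.5022 -0.0903  0.06  ] [0.5124 0.0299 0.06  ]
hook z 0.13 162 [ 2.060e-02  1.000e-04 -1.027e-01] x 0.0189 0.0241 y -0.0404 -0.0171
hook z 0.14 669 [ 0.0304  0.0003 -0.0959] x 0.0213 0.0404 y -0.0416 -0.0175
hook z 0.15 392 [ 0.0421 -0.0006 -0.0882] x 0.0359 0.047 y -0.0424 -0.0186
hook z 0.19 26 [ 0.0517 -0.003  -0.046 ] x 0.0478 0.0547 y -0.041 -0.0244
```

```bash
python3 - <<'E'
from h import *
rel([.5598,-.0382,.181])
M=R.from_rotvec(ctrl.sense()['tool_rot']).as_matrix()
print('A-B',M.T@[-6.58,.52,-4.6],'B-C',M.T@[.2,0,-1],'right 1cm',M.T@[.9968,-.08,0],'down',M.T@[0,0,-1])
E
```

```text
t 13.12 pos [ 0.5312 -0.0298  0.241 ] yawx 175.48 tilt [-0.0169  0.0379 -0.9991] q [-0.23  0.29  0.01  1.32  0.03 -0.15] F [-0.3 -0.1 -2.4] w 0.019 TOOLDELTA cm [-3.03 -0.82  5.92]
A-B [ 6.50791479 -0.17242757  4.72695608] B-C [-0.21918695 -0.02055548  0.99575828] right 1cm [-9.99807385e-01 -4.97101198e-04 -1.98792712e-02] down [-0.01984785 -0.03644567  0.99913852]
```

Emit:
{"name": "step_arm", "arguments": {"deltas": [[-3,-0.8,0,0],[0,0,2.5,0],[0,0,2,0],[0,0,1.4,0],[0,0,0,0]]}}

```text
clock: 13.75
position: [0.5593, -0.0363, 0.1811]
tool_rot: [-0.123, -3.119, -0.059]
contact_force: [0.2, -0.0, -2.2]
width: 0.0187
```

```bash
python3 - <<'E'
from h import *
rel([.5598,-.0382,.181])
c=ctrl.calibration("wrist");p,d=ctrl.snapshot("wrist");cv2.imwrite("pics/w4.png",cv2.resize(p[130:330,150:370,::-1],None,fx=2.5,fy=2.5))
P=cloud(d,c);g=ctrl.sense()['position']
for z0 in np.arange(.07,.12,.006):
    q=P[(d>0)&(P[...,2]>=z0)&(P[...,2]<z0+.006)&(abs(P[...,1]-g[1])<.02)&(abs(P[...,0]-g[0])<.06)]
    if len(q)>5:print('hook z',z0.round(3),len(q),np.median(q,0).round(4),'x',q[:,0].min().round(4),'y',q[:,1].min().round(4),q[:,1].max().round(4))
w=(d>0)&(P[...,2]<.045);w[:100]=0;w[260:]=0;w[:,:225]=0;w[:,290:]=0
k,l,st,ce=cv2.connectedComponentsWithStats(w.astype(np.uint8));print(st[1:][st[1:,4]>100])
E
```

```text
t 13.75 pos [ 0.5593 -0.0363  0.1811] yawx 175.5 tilt [-0.0177  0.0383 -0.9991] q [-0.23  0.36 -0.04  1.19  0.03 -0.15] F [ 0.2 -0.  -2.2] w 0.0187 TOOLDELTA cm [-0.06 -0.18 -0.  ]
hook z 0.07 24 [ 0.5788 -0.0363  0.0754] x 0.5778 y -0.0465 -0.0236
hook z 0.076 273 [ 0.5816 -0.036   0.0799] x 0.578 y -0.0472 -0.0238
hook z 0.082 386 [ 0.5895 -0.0363  0.085 ] x 0.5825 y -0.048 -0.0242
hook z 0.088 426 [ 0.5986 -0.0368  0.091 ] x 0.591 y -0.0487 -0.0248
hook z 0.094 114 [ 0.6041 -0.0363  0.0949] x 0.6003 y -0.0488 -0.0258
[[ 240  167   37   38 1359]]
```

View pics/w4.png

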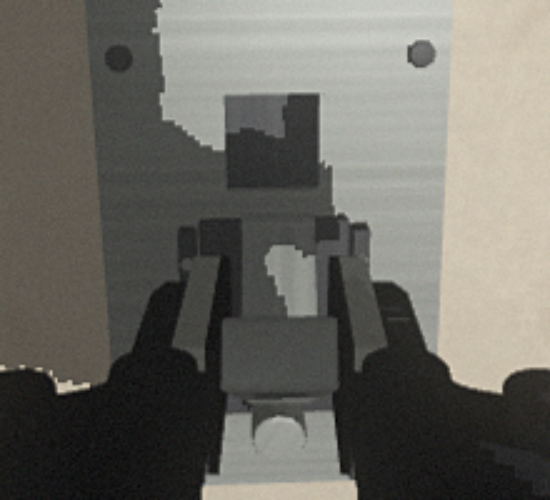

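Emit:
{"name": "step_arm", "arguments": {"deltas": [[-0.7,-0.1,0,0],[1.1,-0.03,0.78,0],[1.1,-0.03,0.78,0],[1.1,-0.03,0.78,0],[0,0,0,0]]}}

```text
clock: 14.42
position: [0.5334, -0.036, 0.1592]
tool_rot: [-0.126, -3.121, -0.058]
contact_force: [0.1, 0.4, -2.2]
width: 0.0193
```

Emit:
{"name": "step_arm", "arguments": {"deltas": [[0.8,-0.02,0.58,0],[0.8,-0.02,0.58,0],[0,0,0,0]]}}

```text
clock: 14.8
position: [0.5164, -0.0345, 0.1472]
tool_rot: [-0.126, -3.12, -0.059]
contact_force: [-0.0, -0.1, -1.8]
width: 0.0187
```

Emit:
{"name": "step_arm", "arguments": {"deltas": [[0.8,-0.02,0.58,0],[0.8,-0.02,0.58,0],[0,0,0,0]]}}

```text
clock: 15.18
position: [0.5, -0.0331, 0.1358]
tool_rot: [-0.126, -3.12, -0.059]
contact_force: [-0.2, 0.2, -1.9]
width: 0.019
```

Emit:
{"name": "step_arm", "arguments": {"deltas": [[0,-0.03,0.5,0],[0,-0.03,0.5,0],[0,0,0,0]]}}

```text
clock: 15.55
position: [0.5006, -0.0335, 0.1257]
tool_rot: [-0.126, -3.12, -0.059]
contact_force: [-0.5, -0.2, -2.6]
width: 0.0187
```

```bash
python3 - <<'E'
from h import *
rel([.5,-.033,.125])
p,d=ctrl.snapshot("side");cv2.imwrite("pics/s5.png",cv2.resize(p[100:230,180:330,::-1],None,fx=4,fy=4,interpolation=cv2.INTER_CUBIC))
E
```

```text
t 15.55 pos [ 0.5006 -0.0335  0.1257] yawx 175.4 tilt [-0.017   0.0382 -0.9991] q [-0.25  0.3  -0.3   1.    0.03 -0.17] F [-0.5 -0.2 -2.6] w 0.0187 TOOLDELTA cm [0.06 0.04 0.07]
```

View pics/s5.png

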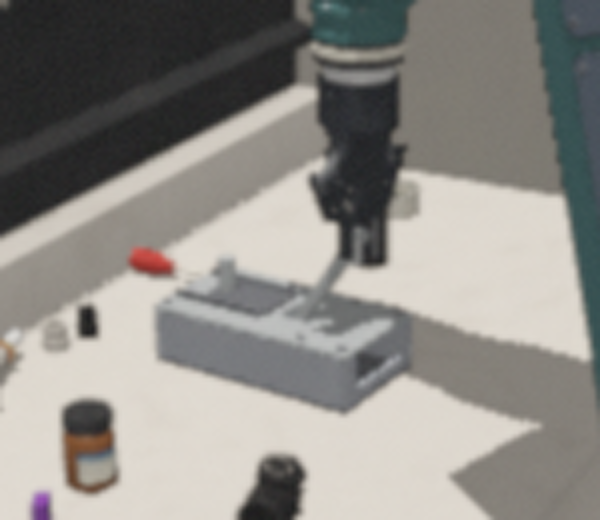

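Emit:
{"name": "step_arm", "arguments": {"deltas": [[-1,0,-0.02,0],[-1,0,-0.02,0],[-1,0,-0.02,0],[0,0,0,0]]}}

```text
clock: 16.1
position: [0.531, -0.0359, 0.1257]
tool_rot: [-0.126, -3.119, -0.058]
contact_force: [-2.3, 0.2, -5.6]
width: 0.0184
```

Emit:
{"name": "step_arm", "arguments": {"deltas": [[-1,0,-0.02,0],[-1,0,-0.02,0],[0,0,0,0]]}}

```text
clock: 16.48
position: [0.5505, -0.0375, 0.1259]
tool_rot: [-0.126, -3.12, -0.058]
contact_force: [-2.8, 0.4, -4.4]
width: 0.0191
```

Emit:
{"name": "step_arm", "arguments": {"deltas": [[-1,0,-0.02,0],[-0.7,0,-0.02,0],[0,0,0,0]]}}

```text
clock: 16.85
position: [0.5675, -0.0389, 0.1264]
tool_rot: [-0.126, -3.121, -0.058]
contact_force: [-3.6, 0.3, -1.6]
width: 0.0189
```

```bash
cat > look.py <<'E'
from h import *
import sys
rel([.5688,-.0345,.108])
c=ctrl.calibration("side");p,d=ctrl.snapshot("side");P=cloud(d,c);g=ctrl.sense()['position']
for z0 in np.arange(.066,.15,.008):
    q=P[(d>0)&(P[...,2]>=z0)&(P[...,2]<z0+.008)&(abs(P[...,1]+.03)<.018)&(abs(P[...,0]-.555)<.035)]
    if len(q)>3:print('z',z0.round(3),len(q),'x',np.percentile(q[:,0],[5,50,95]).round(4),'y',np.median(q[:,1]).round(4))
cv2.imwrite(f"pics/{sys.argv[1]}.png",cv2.resize(p[100:230,180:330,::-1],None,fx=4,fy=4,interpolation=cv2.INTER_CUBIC))
E
python3 look.py s6
```

```text
t 16.85 pos [ 0.5675 -0.0389  0.1264] yawx 175.4 tilt [-0.0164  0.038  -0.9991] q [-0.23  0.4  -0.13  1.06  0.03 -0.15] F [-3.6  0.3 -1.6] w 0.0189 TOOLDELTA cm [-0.13  0.38  1.85]
z 0.066 13 x [0.5616 0.5654 0.5824] y -0.0302
z 0.074 11 x [0.5603 0.5666 0.5727] y -0.0341
z 0.082 10 x [0.5624 0.5641 0.5738] y -0.0305
z 0.09 11 x [0.5617 0.5636 0.5716] y -0.0324
z 0.098 9 x [0.5587 0.5621 0.5725] y -0.0304
z 0.106 8 x [0.5592 0.5623 0.5687] y -0.0305
z 0.114 11 x [0.5593 0.563  0.5698] y -0.0315
z 0.122 9 x [0.559  0.5614 0.5741] y -0.0284
z 0.13 14 x [0.5563 0.5614 0.5751] y -0.0214
z 0.138 17 x [0.555  0.5627 0.5743] y -0.0205
z 0.146 17 x [0.5576 0.5641 0.5769] y -0.0204
```

Emit:
{"name": "step_arm", "arguments": {"deltas": [[-0.5,0,0,0],[0,0,0,0]]}}

```text
clock: 17.15
position: [0.5721, -0.0393, 0.1263]
tool_rot: [-0.126, -3.12, -0.058]
contact_force: [-6.2, 0.2, 0.5]
width: 0.0187
```

Emit:
{"name": "step_arm", "arguments": {"deltas": [[0.3,0,0,0],[0,-0.03,0.5,0],[0,-0.03,0.5,0],[0,0,0.3,0],[0,0,0,0]]}}

```text
clock: 17.77
position: [0.5692, -0.0392, 0.113]
tool_rot: [-0.126, -3.12, -0.058]
contact_force: [1.2, -0.3, -2.4]
width: 0.0192
```

```bash
python3 look.py s7
```

```text
t 17.77 pos [ 0.5692 -0.0392  0.113 ] yawx 175.39 tilt [-0.0166  0.0381 -0.9991] q [-0.23  0.41 -0.15  1.03  0.03 -0.15] F [ 1.2 -0.3 -2.4] w 0.0192 TOOLDELTA cm [0.07 0.44 0.51]
z 0.066 10 x [0.5611 0.5639 0.5719] y -0.0345
z 0.074 9 x [0.5611 0.5617 0.569 ] y -0.0312
z 0.082 9 x [0.5605 0.5617 0.5704] y -0.0312
z 0.09 9 x [0.5593 0.5635 0.5708] y -0.0328
z 0.098 10 x [0.5605 0.563  0.5698] y -0.0308
z 0.106 11 x [0.5598 0.5637 0.5735] y -0.0277
z 0.114 12 x [0.5579 0.5622 0.5785] y -0.0254
z 0.122 20 x [0.5579 0.5625 0.5745] y -0.0231
z 0.13 16 x [0.5582 0.5626 0.5751] y -0.0212
z 0.138 17 x [0.5587 0.5651 0.5743] y -0.0243
z 0.146 13 x [0.5588 0.5666 0.5744] y -0.0188
```

Emit:
{"name": "step_arm", "arguments": {"deltas": [[0,0,0.25,0],[0,0,0.2,0],[0,0,0,0]]}}

```text
clock: 18.2
position: [0.5691, -0.039, 0.1086]
tool_rot: [-0.126, -3.121, -0.058]
contact_force: [0.2, 0.5, -2.0]
width: 0.0189
```

Emit:
{"name": "step_arm", "arguments": {"deltas": [[0,0,0.2,0],[0,0,0,0]]}}

```text
clock: 18.45
position: [0.5693, -0.039, 0.1068]
tool_rot: [-0.126, -3.121, -0.058]
contact_force: [-0.3, -0.0, -1.5]
width: 0.0187
```

Emit:
{"name": "step_arm", "arguments": {"deltas": [[0,0,0.2,0],[0,0,0,0]]}}

```text
clock: 18.7
position: [0.5702, -0.039, 0.1063]
tool_rot: [-0.126, -3.124, -0.058]
contact_force: [0.6, 0.0, 17.4]
width: 0.0187
```

Emit:
{"name": "step_arm", "arguments": {"deltas": [[0,0,-0.1,0],[0,0,0,0],[0,0,0,0]]}}

```text
clock: 19.08
position: [0.5698, -0.039, 0.1064]
tool_rot: [-0.126, -3.122, -0.058]
contact_force: [0.3, 0.5, 8.4]
width: 0.0188
```

Emit:
{"name": "step_arm", "arguments": {"deltas": [[0,0,0,0],[0,0,0,0],[0,0,0,0],[0,0,0,0],[0,0,0,0]], "jaw": 0}}

```text
clock: 19.7
position: [0.5691, -0.0389, 0.1057]
tool_rot: [-0.126, -3.121, -0.058]
contact_force: [-0.2, 0.4, 0.0]
width: 0.0853
```

Emit:
{"name": "step_arm", "arguments": {"deltas": [[0,0,-3,0],[0,0,-4,0],[0,0,-4,0],[0,0,0,0]]}}

```text
clock: 20.2
position: [0.5722, -0.0434, 0.2183]
tool_rot: [-0.126, -3.125, -0.057]
contact_force: [0.4, 0.6, -0.6]
width: 0.0854
```

```bash
python3 look.py s8; python3 - <<'E'
from h import *
c=ctrl.calibration("wrist");p,d=ctrl.snapshot("wrist");cv2.imwrite("pics/w8.png",p[:,:,::-1]);P=cloud(d,c)
q=P[(d>0)&(P[...,2]>.128)&(P[...,2]<.145)&(abs(P[...,0]-.56)<.04)&(abs(P[...,1]+.03)<.03)]
if len(q):print('top',len(q),np.median(q,0).round(4),cv2.minAreaRect((q[:,:2]*1000).astype(np.float32)))
k=P[(d>0)&(P[...,2]>.09)&(P[...,2]<.108)&(abs(P[...,0]-.648)<.03)&(abs(P[...,1]+.04)<.02)]
if len(k):print('knob',len(k),np.median(k,0).round(4),k.min(0).round(4),k.max(0).round(4))
E
```

```text
t 20.2 pos [ 0.5722 -0.0434  0.2183] yawx 175.39 tilt [-0.0118  0.0369 -0.9992] q [-0.23  0.36  0.07  1.29  0.03 -0.15] F [ 0.4  0.6 -0.6] w 0.0854 TOOLDELTA cm [ 0.25  0.47 11.06]
z 0.066 10 x [0.5605 0.5649 0.5741] y -0.0306
z 0.074 10 x [0.5598 0.5647 0.571 ] y -0.0256
z 0.082 8 x [0.5612 0.5651 0.5714] y -0.027
z 0.09 11 x [0.5608 0.568  0.5735] y -0.0297
z 0.098 8 x [0.5598 0.5627 0.5718] y -0.0294
z 0.106 11 x [0.5593 0.5644 0.573 ] y -0.0273
z 0.114 11 x [0.5595 0.5666 0.576 ] y -0.0329
z 0.122 11 x [0.5619 0.5645 0.5726] y -0.0298
z 0.13 11 x [0.5618 0.5688 0.573 ] y -0.03
top 486 [ 0.5671 -0.036   0.1357] ((568.1691284179688, -35.84500503540039), (19.097518920898438, 12.612943649291992), 85.18064880371094)
knob 338 [ 0.645  -0.0411  0.0986] [ 0.6383 -0.0498  0.0901] [ 0.6557 -0.0323  0.1009]
```

View pics/s8.png

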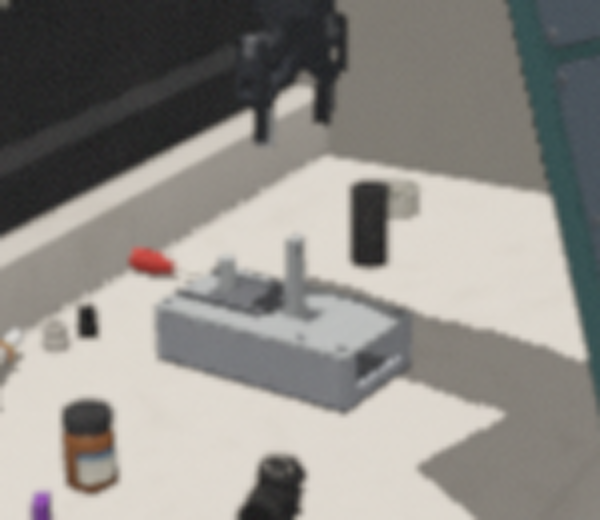

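The hook stands upright: its top is at z = 136 mm, it is square with the box and in the slot. The knob is at (0.646, -0.041). Now I'll grip the knob and pull it home.

Emit:
{"name": "step_arm", "arguments": {"deltas": [[-2.4,0.1,-0.2,0],[-2.5,0.2,-0.2,0],[-2.4,0.1,-0.1,0],[0,0,0,0]]}}

```text
clock: 20.8
position: [0.6446, -0.0451, 0.2173]
tool_rot: [-0.126, -3.118, -0.059]
contact_force: [-0.2, 0.4, -0.9]
width: 0.0856
```

```bash
python3 -c "
from h import *
rel([.6465,-.0405,.076])"
```

```text
t 20.8 pos [ 0.6446 -0.0451  0.2173] yawx 175.41 tilt [-0.0186  0.0385 -0.9991] q [-0.21  0.5   0.29  1.39  0.03 -0.13] F [-0.2  0.4 -0.9] w 0.0856 TOOLDELTA cm [-0.46 -0.05 14.14]
```

Emit:
{"name": "step_arm", "arguments": {"deltas": [[-0.5,0,3,0],[0,0,3,0],[0,0,3,0],[0,0,3,0],[0,0,2.1,0]]}}

```text
clock: 21.42
position: [0.645, -0.0399, 0.0765]
tool_rot: [-0.126, -3.118, -0.059]
contact_force: [0.1, -0.3, 0.0]
width: 0.0852
```

Emit:
{"name": "step_arm", "arguments": {"deltas": [[0,0,0,0],[0,0,0,0],[0,0,0,0],[0,0,0,0],[0,0,0,0]], "jaw": 1}}

```text
clock: 22.05
position: [0.6473, -0.0401, 0.0794]
tool_rot: [-0.126, -3.122, -0.058]
contact_force: [-0.8, 2.5, 5.5]
width: 0.0161
```

Emit:
{"name": "step_arm", "arguments": {"deltas": [[0.5,0,0,0],[0.5,0,0,0],[0.5,0,0,0],[0.5,0,0,0],[0,0,0,0]]}}

```text
clock: 22.68
position: [0.6267, -0.0387, 0.0794]
tool_rot: [-0.126, -3.121, -0.058]
contact_force: [-1.0, 0.5, 7.9]
width: 0.0154
```

Emit:
{"name": "step_arm", "arguments": {"deltas": [[0.4,0,0,0],[0.4,0,0,0],[0.3,0,0,0],[0.2,0,0,0],[0,0,0,0]]}}

```text
clock: 23.3
position: [0.6176, -0.038, 0.0796]
tool_rot: [-0.126, -3.128, -0.058]
contact_force: [23.9, 0.7, -8.3]
width: 0.0157
```

```bash
cat > k.py <<'E'
from h import *
rel([.6165,-.038,.08])
for n in("side","scene"):
    c=ctrl.calibration(n);p,d=ctrl.snapshot(n);P=cloud(d,c)
    q=P[(d>0)&(P[...,2]>.1)&(P[...,2]<.142)&(abs(P[...,0]-.555)<.03)&(abs(P[...,1]+.03)<.02)]
    print(n,'post',len(q),np.median(q,0).round(4) if len(q) else '')
E
python3 k.py
```

```text
t 23.3 pos [ 0.6176 -0.038   0.0796] yawx 175.4 tilt [-0.009   0.0374 -0.9993] q [-0.21  0.51 -0.08  1.    0.03 -0.13] F [23.9  0.7 -8.3] w 0.0157 TOOLDELTA cm [ 0.11 -0.   -0.03]
side post 58 [ 0.5462 -0.0282  0.119 ]
scene post 0
```

Emit:
{"name": "step_arm", "arguments": {"deltas": [[0,0,0,0],[0,0,0,0],[0,0,0,0],[0,0,0,0],[0,0,0,0]], "jaw": 0}}

```text
clock: 24.02
position: [0.6138, -0.0375, 0.079]
tool_rot: [-0.126, -3.121, -0.058]
contact_force: [-0.7, -1.0, -0.7]
width: 0.0855
```

Emit:
{"name": "step_arm", "arguments": {"deltas": [[0,0,-3,0],[0,0,-4,0],[0,0,-4,0],[0,0,-4,0],[0,0,0,0]]}}

```text
clock: 24.65
position: [0.6175, -0.0436, 0.2317]
tool_rot: [-0.126, -3.125, -0.057]
contact_force: [0.9, -0.4, -0.0]
width: 0.0853
```

```bash
python3 k.py; python3 - <<'E'
from h import *
c=ctrl.calibration("wrist");p,d=ctrl.snapshot("wrist");cv2.imwrite("pics/w9.png",p[:,:,::-1]);P=cloud(d,c)
q=P[(d>0)&(P[...,2]>.128)&(P[...,2]<.145)&(abs(P[...,0]-.55)<.04)&(abs(P[...,1]+.03)<.03)]
print('top',len(q),np.median(q,0).round(4),cv2.minAreaRect((q[:,:2]*1000).astype(np.float32)))
k=P[(d>0)&(P[...,2]>.094)&(P[...,2]<.108)&(abs(P[...,0]-.62)<.03)&(abs(P[...,1]+.04)<.02)]
if len(k):print('knob',len(k),np.median(k,0).round(4),k.min(0).round(4),k.max(0).round(4))
E
```

```text
t 24.65 pos [ 0.6175 -0.0436  0.2317] yawx 175.39 tilt [-0.0116  0.0369 -0.9993] q [-0.22  0.44  0.23  1.38  0.03 -0.14] F [ 0.9 -0.4 -0. ] w 0.0853 TOOLDELTA cm [-0.08  0.   15.18]
side post 56 [ 0.5468 -0.0274  0.1174]
scene post 0 
top 471 [ 0.5496 -0.035   0.1358] ((549.2962646484375, -34.96663284301758), (19.452613830566406, 11.922308921813965), 85.33956146240234)
knob 310 [ 0.6177 -0.0392  0.0988] [ 0.6096 -0.0478  0.094 ] [ 0.6271 -0.0307  0.1009]
```

View pics/w9.png

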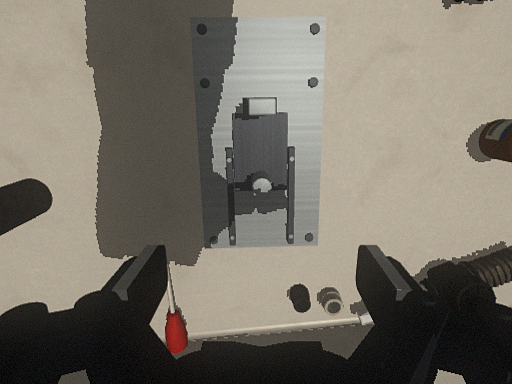

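```bash
python3 -c "
from rig import ctrl
print(ctrl.job_done())"
```

```text
the job is handed in; nothing more can be done
None
```

The hook clamp is standing in the clamp box, the keeper is home, and I handed the job in at about 25 s of the 61 s allowed. No verdict is reported.

- **What I did:** I gripped the steel hook across its 20 mm side. I pressed its toe against the box's side wall so it pivoted to about 35–38° in the grip, then fed it toe-first through the slot. Moving the post against the slot's rear edge righted it, and I lowered it slowly until it touched the floor at about 17 N and let go. I then gripped the keeper knob, pulled it until it stopped at about 24 N, let go and backed away.
- **Hook clamp:** The post top is at 136 mm, as it must be standing on the floor. It is square with the box within about 1°, with the post axis at about box x = -33.5 mm and y within about 1 mm. By geometry that puts the toe at about -87 mm, but I did not look at the toe under the cover.
- **Keeper:** Knob positions from different views gave 28.6 to 30.5 mm of travel, and the arm itself moved about 30 mm. These differ by about 2 mm, but all are above the 27.5 mm needed.
- **Jar, valve body and cylinder:** I never touched them, and they showed no visible shift in the pictures. I did not measure them again at the end.
- **Known flaw:** The tool picked up about a 2° tilt early on, when joint 6 reached its limit. It did no harm.

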